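# Exploded view of the studio model

### The arm

A 6-joint arm with a two-finger parallel gripper is mounted at the origin on the work surface. World frame = base frame: x ahead of the robot, y to its left, z up, the work surface at z = 0. Lengths are in m, angles in rad, forces in N, time in s.
With the tool pointing down it reaches from about 0.25 to 0.775 m from the base axis. Payload 4 kg.
Tool frame: the origin (TCP) lies midway between the tips of the shut fingers; the grasp point (between the pads) lies 19 mm behind it (pinch_z is the distance from the TCP to the grasp point, in m); z points along the fingers, y is the line along which they close (so a half turn about z gives the same grasp; the last joint's range is limited). The gripper opens to 94 mm and grips with 3 to 60 N. Pads are 16 mm wide; open, the fingers measure 119 mm over their backs; the gripper's body (75 mm by 177 mm) begins 78 mm behind the grasp point.
Start: joints at [1.079, 0.087, 1.371, -0, 1.684, -0.103], TCP at [0.209, 0.509, 0.206] pointing down, gripper open.
Joint ranges: [-3.1, 3.1], [-0.76, 2.03], [0.27, 2.55], [-1.08, 4.22], [0.17, 2.65], [-2.57, 2.57]. Speed limits (rad/s): [2.79, 2.79, 3.14, 3.14, 3.14, 3.14].

### API

Orientations are given as a unit quaternion [w, x, y, z].
In Python, from plant import read_state, grab_frame, get_calibration, close_job, pinch_z gives the robot as it stands.
- The arm moves only by the tool play_rows, never from a script. Its arguments are lists of equal length, an entry for each row: "dp": the shift along the world's x, y, z in mm, a list of three; "twist": the turn, a rotation vector about the world's x, y, z in rad, a list of three; "gripper": the finger opening in mm, from 0 to 94. A call has 1 to 10 rows; each row is the pose to reach, as a shift and turn from the pose commanded when the call began; what a row does not reach only later rows make up. A row lasts 1/12 s, in which the tool goes at most 41.7 mm and 7.16 degrees, less where a joint would pass 70% of its speed; a pose out of reach is approached as far as the arm can. A call with a gripper value outside its range is refused whole. The fingers move at their own pace and stop on an object; "squeeze" is the grip in N (left out, the last holds). Time passes only in rows, so rows that repeat a pose let the fingers close. It gives the time, the measured TCP pose, the force, the opening and the grip force at its end, in the units of the state.
- read_state(): the state, without advancing time (a new reading comes with each control period).
- grab_frame(name): name is "scene" or "top"; returns the picture (420x560x3 uint8, blue, green, red); there is no depth.
- get_calibration(name): a dict with "intrinsics" (3x3 intrinsics, pixels), "T" (4x4, takes a point from camera to world coordinates). Camera axes: x right, y down, z forward; pixel columns grow to the right and rows downward; lengths in m; the calibration is good to about 2 mm. A picture is of the moment at which its call begins. get_calibration takes no time and is no camera call.
- close_job(): hands the job in; it is judged then, once.
The state is a dict: "time_s": time; "joint_pos": joint angles; "joint_velocities": joint speeds; "tau": joint torques, N m; "ee_pos": TCP position; "orientation": TCP orientation; "force": force on the tool from outside, world axes, zero at the start; "ft_torque": the same for the moment, N m; "width": opening from 0.0 (shut) to 1.0 (fully open); "grasp_force": force on a finger pad.
Only numpy, scipy, OpenCV 4.12 (cv2) and the standard library are available. Lean on these libraries where they do the work, as an engineer would, in place of code of your own. Each camera call takes 0.05 s, during which the arm holds its last target. There are 200 camera calls.

### The job

Set up the exploded view for the drawing class: first slide the model's sliding end wall along its rail towards the fixed wall until the detent clicks and holds it fully home, and let go of it. Then pick up the cantilever roof by its rooflight at the balance point, and hold it level and still about 50 mm clear above the two walls, squarely over them as it would sit, dark block at the sliding wall's end, without knocking it against the model. The program finishes while the gripper is still holding the roof up there; leave everything else on the table as it is.

Things in the scene. Friction and masses are not known exactly. Their poses are not given: they have to be found in the camera images.
- wall (a joint): distance of the sliding end wall from home on its rail, m: 0 = home at the stop, detent engaged; grows away from the fixed wall, up to 0.09. Sliding takes under 1 N, passing the detent (from about 0.016 to 0.007) about 5 N; nearer than 0.006 the sprung detent pulls the wall home and holds it.
- wall_grip (a point): on the sliding end wall: cream foam with a dark window band, on a dark shoe; 24 mm thick along the rail, 90 mm wide, 60 mm tall, top edge 88 mm above the table. Point: mid-thickness, mid-width, 20 mm below the top edge. x points along the rail away from the fixed wall, so home is towards -x; z up.
- bay (a point): point fixed on the model, level with the tops of both walls (88 mm above the table, nothing on the model is higher), straight below where the roof's balance point belongs. x runs along the rail from the fixed to the sliding wall, z up. Fixed wall: 24 mm thick, 120 mm wide, its middle 125 mm away towards -x. Sliding wall when home: its middle 35 mm away towards +x.
- roof_grip (a point): the roof's balance point, where to grip: on the rooflight, a grey-beige upstand 20 mm thick (y), 180 mm long (x), from 12 to 56 mm above the slab's underside, along the slab's midline. Point: mid-thickness, 38 mm above the underside, 45 mm from the slab's middle towards the dark block, 25 mm from the upstand's end, 31 mm from the block. x points to the block, z up.
- roof_block (a point): centre of the heavy dark block on the roof's end, 53 mm along +x from the balance point, same axes as the roof.
- roof: the whole roof: cream slab 240 (x) x 90 (y) x 12 mm lying flat on the table, the upstand, and the heavy dark block (44 x 80 mm, top 60 mm above the underside) on its +x end; 0.34 to 0.55 kg, half of it in the block. Origin: middle of the slab's underside; z up.
- model: the whole fixed model: cream foam board 305 x 180 x 12 mm, walls and rail. Origin on the table, 45 mm from under bay towards -x, midway between the walls when home, same axes; the board reaches 120 mm towards -x, 185 mm towards +x, 90 mm to each side.
- clay: dark grey-brown modelling-clay study lump, about 85 x 72 mm, 43 mm tall, origin under it; a bystander to leave alone
- mug: blue mug, 82 mm across, 92 mm tall with a handle, origin under it; a bystander to leave alone
- tape: flat yellow roll of tape, 100 mm across, 24 mm tall, origin under it; a bystander to leave alone
- eraser: white eraser, 52 x 22 x 14 mm, origin under it; a bystander to leave alone
- offcut: plain cream foam offcut block, 70 x 45 x 40 mm, origin under it; a bystander to leave alone
- pot: dark steel pencil pot, 72 mm across, 100 mm tall, its pencils stand to about 165 mm, origin under it; a bystander to leave alone
- sander: orange sanding block, 110 x 60 x 30 mm, origin under it; a bystander to leave alone

How it is judged:
On the way, in this order (a step that is already met when the one before it is completed fails the run):
1. the sliding wall is home in its detent and let go (value of joint wall below 0.003 m and contact force between the fingers and model below 0.2 N), for 0.3 s.
2. the roof is gripped at its balance point and lifted clear, level (height (world z) of roof_grip above 0.075 m and angle between roof_grip's own z axis and vertical below 0.12 rad and contact force between the fingers and roof above 1 N and x of the grasp point in the frame of roof_grip between -0.015 and 0.015 m), for 0.2 s.
At the end, for the whole second after the job is handed in: Wall home within 3 mm; roof held by the fingers alone within 15 mm of its balance point, still, level within 0.08 rad, underside 25 to 80 mm above the wall tops, within 20 mm of the bay point and 0.12 rad of the model, dark block at the sliding wall (value of joint wall below 0.003 m and angle between roof_grip's own z axis and vertical below 0.08 rad and horizontal distance between roof_grip and bay below 0.02 m and z of roof_grip in the frame of bay between 0.063 and 0.118 m and angle between the x axis of roof_grip and the x axis of bay, either way round below 0.12 rad and x of roof_block in the frame of bay above 0.02 m and x of the grasp point in the frame of roof_grip between -0.015 and 0.015 m and contact force between the fingers and roof above 1 N and contact force between roof and model below 0.1 N and linear speed of roof below 0.02 m/s and angular speed of roof below 0.15 rad/s); the arm keeps its last pose, push and grip.
It fails at once if a bystander is moved more than 30 mm (distance of any of clay, mug, tape, eraser, offcut, pot, sander from where it was at the start of the episode above 0.03 m).
It fails at once if the roof is knocked against the model (contact force between roof and model above 2 N).
It also fails if it takes over 61 s, if anything falls off the work surface, if the arm or the gripper's body presses on something with over 40 N, if the wrist force passes 120 N, or if a joint passes its speed limit or range.

## Working session

There is one attempt and no reset: what is moved stays moved. The work goes in short steps, Python scripts to look and compute and a tool call to move; the robot and the scene stay as the last step left them, time stands still between calls to the robot, and variables do not carry over. Pictures are saved under pics/ and viewed, at most 10 in all, crops included, and the job is handed in when it is done.

Besides the shell and the picture viewer there is one more tool, called after "Call:" as a command line: name --argument value ..., lists and objects as JSON in quotes. play_rows: Moves the arm, as the interface text tells. Its arguments: {"type":"object","properties":{"dp":{"type":"array","items":{"type":"array","items":{"type":"number"}}},"twist":{"type":"array","items":{"type":"array","items":{"type":"number"}}},"gripper":{"type":"array","items":{"type":"number"}},"squeeze":{"type":"number"}},"required":["dp","twist","gripper"]}

```bash
mkdir -p pics; ls; python3 - <<'E'
from plant import *
import cv2
for n in("scene","top"):
    cv2.imwrite(f"pics/{n}0.png",grab_frame(n)); c=get_calibration(n); print(n,c)
s=read_state();print(s,pinch_z)
E
```

```text
pics
scene {'intrinsics': array([[499.90336959,   0.        , 287.2766908 ],
       [  0.        , 499.90336959, 209.0171223 ],
       [  0.        ,   0.        ,   1.        ]]), 'T': array([[ 0.85927051,  0.41254169, -0.30242941,  1.03717304],
       [ 0.51130239, -0.71000542,  0.48421293, -0.69036101],
       [-0.0149685 , -0.57070277, -0.82102027,  1.31132465],
       [ 0.        ,  0.        ,  0.        ,  1.        ]])}
top {'intrinsics': array([[523.72763118,   0.        , 282.31256737],
       [  0.        , 523.72763118, 211.93204535],
       [  0.        ,   0.        ,   1.        ]]), 'T': array([[-0.01037493, -0.98428953,  0.17625688,  0.35571941],
       [-0.99973878,  0.00662055, -0.02187536,  0.02147577],
       [ 0.02036477, -0.17643779, -0.9841011 ,  1.37992498],
       [ 0.        ,  0.        ,  0.        ,  1.        ]])}
{'time_s': 0.1, 'joint_pos': array([ 1.07890548e+00,  8.79157570e-02,  1.37204077e+00, -1.31783400e-05,
        1.68360933e+00, -1.03097170e-01]), 'joint_velocities': array([ 6.46038949e-04, -2.34595584e-03, -4.86662304e-03, -2.81143298e-05,
       -1.87906007e-03,  1.11999964e-03]), 'tau': array([ 1.76159687e-03, -3.41250157e+01, -3.03303552e+01,  7.18873227e-02,
        3.03488981e-02, -1.07241178e-04]), 'ee_pos': array([0.20827155, 0.50852833, 0.20443391]), 'orientation': array([-2.82937540e-04,  1.93175395e-01,  9.81163744e-01, -9.45183982e-04]), 'force': array([-0.25168282, -0.0081752 , -0.44028241]), 'ft_torque': array([-0.02925063,  0.01121544, -0.0509506 ]), 'grasp_force': 0.0, 'width': 0.9985243629815327} 0.0188
```

View pics/scene0.png

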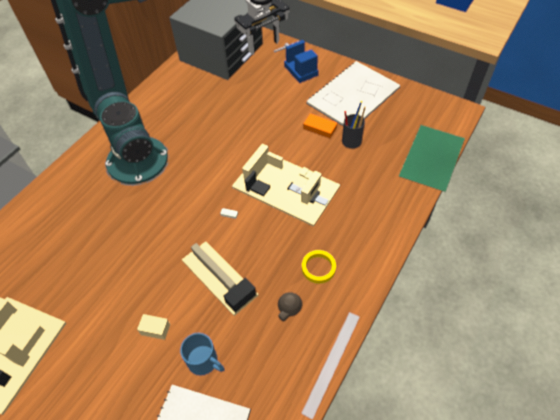

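View pics/top0.png

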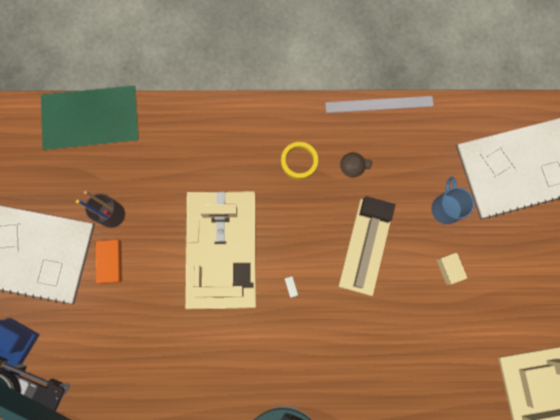

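```bash
cat > h.py <<'E'
import numpy as np, cv2
from plant import *
def ray(n,px,z):
    c=get_calibration(n);K=c["intrinsics"];T=c["T"]
    px=np.atleast_2d(np.asarray(px,float))
    d=(T[:3,:3]@np.linalg.inv(K)@np.c_[px,np.ones(len(px))].T).T
    return T[:3,3]+d*((z-T[2,3])/d[:,2])[:,None]
def proj(n,p):
    c=get_calibration(n);q=np.linalg.inv(c["T"])@np.append(p,1);q=c["intrinsics"]@q[:3];return q[:2]/q[2]
def rect(pts):
    r=cv2.minAreaRect((pts[:,:2]*1000).astype(np.float32));return np.round(r[0],1),np.round(r[1],1),round(r[2],2),np.round(cv2.boxPoints(r),0).tolist()
E
python3 - <<'E'
from h import *
im=cv2.imread("pics/top0.png");hsv=cv2.cvtColor(im,cv2.COLOR_BGR2HSV)
for p in [(200,240),(250,200),(350,270),(366,255),(376,208),(220,208),(240,275),(150,200)]: print(p,hsv[p[1],p[0]])
m=cv2.inRange(hsv,(20,50,120),(34,170,255))
n,l,st,ce=cv2.connectedComponentsWithStats(m)
for i in range(1,n):
    if st[i,4]>150:
        c=max(cv2.findContours((l==i).astype(np.uint8),0,1)[0],key=len)[:,0]
        print(st[i],rect(ray("top",c,.012)))
sub=hsv[190:225,350:400]; k=np.zeros(m.shape,np.uint8);k[190:225,350:400]=(sub[...,2]<60)*255
c=max(cv2.findContours(k,0,1)[0],key=len)[:,0];print("block",rect(ray("top",c,.06)))
a=cv2.resize(im[185:315,180:260],None,fx=4.5,fy=4.5,interpolation=2)
b=cv2.resize(im[190:300,330:405],None,fx=4.5,fy=4.5,interpolation=2)
o=np.zeros((590,760,3),np.uint8);o[:a.shape[0],:a.shape[1]]=a;o[:b.shape[0],370:370+b.shape[1]]=b
cv2.imwrite("pics/z.png",o)
E
```

```text
(200, 240) [ 23  80 230]
(250, 200) [ 23  81 228]
(350, 270) [ 23  80 230]
(366, 255) [ 20  59 164]
(376, 208) [12 57 67]
(220, 208) [ 23  79 228]
(240, 275) [17 52 79]
(150, 200) [ 13 157 151]
[ 186  192   69  116 7025] (array([504.2, 154.1]), array([301.6, 177.8]), 0.4, [[353.0, 242.0], [354.0, 64.0], [656.0, 66.0], [654.0, 244.0]])
[ 340  200   49   95 2231] (array([ 507.1, -228.3]), array([ 88.3, 236.6]), 74.19, [[381.0, -239.0], [609.0, -303.0], [633.0, -218.0], [405.0, -154.0]])
[438 254  28  30 543] (array([ 447.9, -451.3]), array([69.8, 54.9]), 19.21, [[406.0, -437.0], [424.0, -489.0], [490.0, -466.0], [472.0, -414.0]])
[ 499  347   61   73 3403] (array([ 154.2, -647.1]), array([157.8, 160.7]), 8.62, [[64.0, -580.0], [88.0, -738.0], [244.0, -715.0], [220.0, -556.0]])
block (array([ 585.2, -222.2]), array([28.4,  5.4]), 67.31, [[577.0, -234.0], [582.0, -236.0], [593.0, -210.0], [588.0, -208.0]])
```

View pics/z.png

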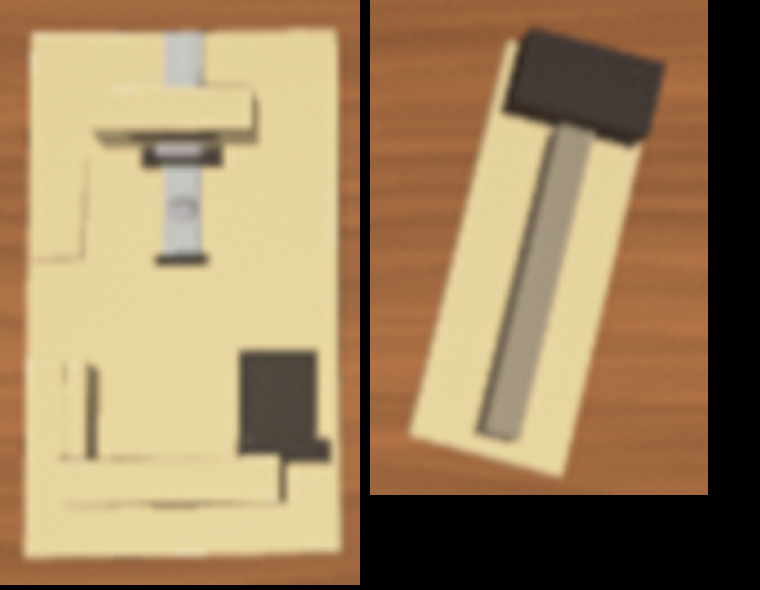

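```bash
python3 - <<'E'
from h import *
im=cv2.imread("pics/top0.png");v=cv2.cvtColor(im,cv2.COLOR_BGR2HSV)[...,2]
k=np.zeros(v.shape,np.uint8);k[190:230,350:400]=(v[190:230,350:400]<100)*255
c=max(cv2.findContours(k,0,1)[0],key=len)[:,0];print("block",rect(ray("top",c,.06)))
f=lambda pts,z,ox,oy:print(np.round(ray("top",[(ox+(a+.5)/4.5-.5,oy+(b+.5)/4.5-.5) for a,b in pts],z)[:,:2]*1000,1).tolist())
f([(530,28),(665,63),(635,145),(505,110)],.06,330-370/4.5,190)
f([(557,125),(593,133),(515,440),(483,433)],.056,330-370/4.5,190)
f([(93,86),(252,88),(252,131)],.088,180,185)
f([(62,458),(280,457),(283,504)],.088,180,185)
f([(183,200),(184,60)],.022,180,185)
for n,p in(("homewall",(.5517,.154,.088)),):print(proj("top",p))
E
```

```text
block (array([ 598.2, -251.7]), array([82.2, 50.5]), 74.0, [[563.0, -284.0], [611.0, -298.0], [634.0, -219.0], [585.0, -205.0]])
[[632.9, -222.4], [612.0, -299.3], [564.5, -279.8], [585.3, -206.3]]
[[577.0, -236.5], [572.3, -256.9], [399.0, -205.7], [403.0, -187.9]]
[[609.4, 198.1], [607.7, 109.7], [583.3, 109.6]]
[[404.3, 211.3], [403.7, 93.5], [378.5, 91.8]]
[[554.6, 153.9], [637.6, 154.2]]
[217.66893816 226.36946163]
```

Call:
play_rows --dp '[[432, -354, 0], [432, -354, 0], [432, -354, 0], [432, -354, 0], [432, -354, 0], [432, -354, 0], [432, -354, 0], [432, -354, 0], [432, -354, 0], [432, -354, 0]]' --twist '[[0, 0, 0.39], [0, 0, 0.39], [0, 0, 0.39], [0, 0, 0.39], [0, 0, 0.39], [0, 0, 0.39], [0, 0, 0.39], [0, 0, 0.39], [0, 0, 0.39], [0, 0, 0.39]]' --gripper '[0, 0, 0, 0, 0, 0, 0, 0, 0, 0]'

```text
time_s: 0.93
ee_pos: [0.5227, 0.2508, 0.205]
orientation: [-0.0, -0.001, 1.0, -0.0]
force: [0.2, 0.7, 0.3]
width: 0.327
grasp_force: 0.0
```

Call:
play_rows --dp '[[36, -30, 0], [73, -60, 0], [108, -90, 0], [108, -90, 0], [108, -90, -40], [108, -90, -80], [108, -90, -120], [108, -90, -150], [108, -90, -150], [108, -90, -150]]' --twist '[[0, 0, 0], [0, 0, 0], [0, 0, 0], [0, 0, 0], [0, 0, 0], [0, 0, 0], [0, 0, 0], [0, 0, 0], [0, 0, 0], [0, 0, 0]]' --gripper '[0, 0, 0, 0, 0, 0, 0, 0, 0, 0]'

```text
time_s: 1.77
ee_pos: [0.6278, 0.1622, 0.0528]
orientation: [-0.003, -0.001, 1.0, -0.0]
force: [1.5, 0.3, 0.3]
width: 0.003
grasp_force: 0.0
```

Call:
play_rows --dp '[[0, -8, 0], [-8, -8, 0], [-16, -8, 0], [-24, -8, 0], [-32, -8, 0], [-38, -8, 0], [-44, -8, 0], [-48, -8, 0], [-50, -8, 0], [-50, -8, 0]]' --twist '[[0, 0, 0], [0, 0, 0], [0, 0, 0], [0, 0, 0], [0, 0, 0], [0, 0, 0], [0, 0, 0], [0, 0, 0], [0, 0, 0], [0, 0, 0]]' --gripper '[0, 0, 0, 0, 0, 0, 0, 0, 0, 0]'

```text
time_s: 2.6
ee_pos: [0.5819, 0.1547, 0.0567]
orientation: [0.004, -0.001, 1.0, 0.0]
force: [5.0, 0.7, -0.7]
width: 0.0
grasp_force: 2.7
```

Call:
play_rows --dp '[[-3, 0, 0], [-6, 0, 0], [-8, 0, 0], [-10, 0, 0], [-12, 0, 0], [-12, 0, 0]]' --twist '[[0, 0, 0], [0, 0, 0], [0, 0, 0], [0, 0, 0], [0, 0, 0], [0, 0, 0]]' --gripper '[0, 0, 0, 0, 0, 0]'

```text
time_s: 3.1
ee_pos: [0.5724, 0.1547, 0.0565]
orientation: [0.006, -0.001, 1.0, 0.0]
force: [13.7, 0.2, -4.9]
width: 0.003
grasp_force: 6.5
```

Call:
play_rows --dp '[[-3, 0, 0], [-3, 0, 0], [12, 0, 0], [30, 0, 0], [45, 0, 0], [45, 0, 40], [45, 0, 80], [45, 0, 120], [45, 0, 150], [45, 0, 150]]' --twist '[[0, 0, 0], [0, 0, 0], [0, 0, 0], [0, 0, 0], [0, 0, 0], [0, 0, 0], [0, 0, 0], [0, 0, 0], [0, 0, 0], [0, 0, 0]]' --gripper '[0, 0, 0, 0, 0, 0, 0, 0, 0, 0]'

```text
time_s: 3.93
ee_pos: [0.6149, 0.1552, 0.2145]
orientation: [0.006, -0.001, 1.0, 0.001]
force: [0.8, -0.2, 1.3]
width: 0.003
grasp_force: 0.0
```

Call:
play_rows --dp '[[0, -40, 0], [0, -80, 0], [0, -120, 0], [0, -160, 0], [0, -200, 0], [-20, -240, 0], [-40, -280, 0], [-50, -320, 0], [-55, -360, 0], [-60, -390, 0]]' --twist '[[0, 0, 0], [0, 0, 0], [0, 0, 0], [0, 0, 0], [0, 0, 0], [0, 0, -0.05], [0, 0, -0.11], [0, 0, -0.17], [0, 0, -0.23], [0, 0, -0.276]]' --gripper '[60, 60, 60, 60, 60, 60, 60, 60, 60, 60]'

```text
time_s: 4.77
ee_pos: [0.5505, -0.2372, 0.2045]
orientation: [-0.001, 0.139, 0.99, 0.0]
force: [1.0, -0.7, 0.1]
width: 0.634
grasp_force: 0.0
```

```bash
python3 - <<'E'
from h import *
im=grab_frame("top");s=read_state();print(s["ee_pos"],s["orientation"],s["width"],s["force"])
cv2.imwrite("pics/t1.png",cv2.resize(im[185:315,180:405],None,fx=3.5,fy=3.5,interpolation=2))
E
```

```text
[ 0.54921356 -0.24345956  0.20382059] [-0.0019041   0.14250542  0.98978987 -0.0021438 ] 0.6337769159118544 [-0.21194342 -2.54801853  0.35454729]
```

View pics/t1.png

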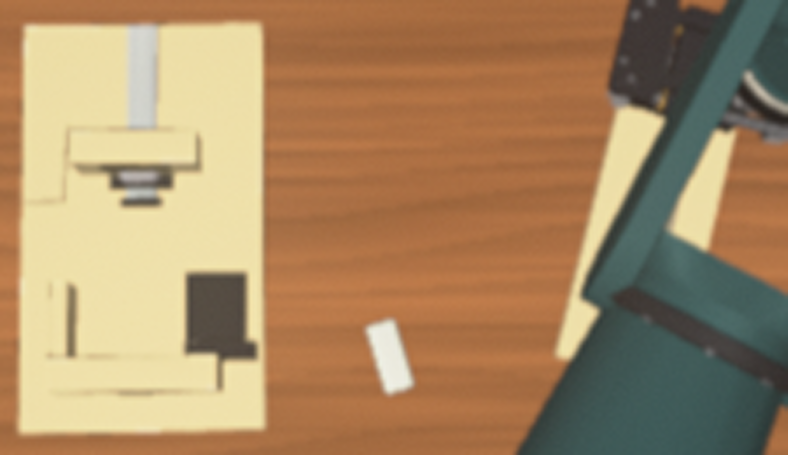

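Call:
play_rows --dp '[[0, 3, -40], [0, 3, -80], [0, 3, -110], [0, 3, -130], [0, 3, -130], [0, 3, -130], [0, 3, -130]]' --twist '[[0, 0, 0.01], [0, 0, 0.01], [0, 0, 0.01], [0, 0, 0.01], [0, 0, 0.01], [0, 0, 0.01], [0, 0, 0.01]]' --gripper '[60, 60, 60, 60, 60, 60, 60]'

```text
time_s: 5.4
ee_pos: [0.5533, -0.2324, 0.0769]
orientation: [0.001, 0.132, 0.991, -0.0]
force: [0.5, 0.1, -0.8]
width: 0.636
grasp_force: 0.0
```

```bash
python3 - <<'E'
from h import *
im=grab_frame("scene");s=read_state();print(s["ee_pos"],s["orientation"],s["width"],s["force"])
print(proj("scene",(.5503,-.239,.038)))
cv2.imwrite("pics/s1.png",cv2.resize(im[190:330,140:330],None,fx=4,fy=4,interpolation=2))
E
```

```text
[ 0.55386386 -0.23279388  0.07782428] [ 1.65371847e-03  1.31815217e-01  9.91272788e-01 -5.23537831e-04] 0.6401949691274054 [0.55882182 0.04485506 0.51856877]
[227.58338611 281.76457156]
```

View pics/s1.png

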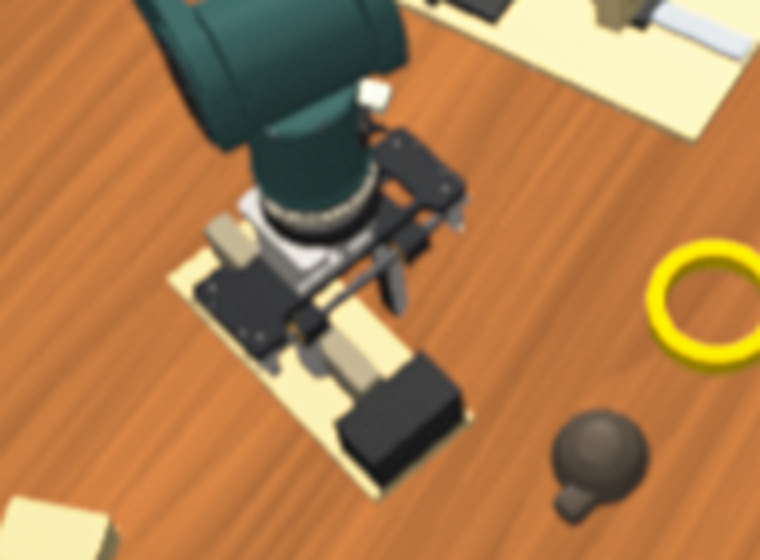

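Call:
play_rows --dp '[[-3, -6, -25], [-3, -6, -45], [-3, -6, -56], [-3, -6, -57], [-3, -6, -57], [-3, -6, -57]]' --twist '[[0, 0, -0.01], [0, 0, -0.01], [0, 0, -0.01], [0, 0, -0.01], [0, 0, -0.01], [0, 0, -0.01]]' --gripper '[60, 60, 60, 60, 60, 60]' --squeeze 40

```text
time_s: 5.95
ee_pos: [0.5509, -0.239, 0.0204]
orientation: [0.001, 0.137, 0.991, -0.0]
force: [0.2, -0.3, 0.0]
width: 0.639
grasp_force: 0.0
```

Call:
play_rows --dp '[[0, 0, 0], [0, 0, 0], [0, 0, 0], [0, 0, 0], [0, 0, 0], [0, 0, 0], [0, 0, 0], [0, 0, 0]]' --twist '[[0, 0, 0], [0, 0, 0], [0, 0, 0], [0, 0, 0], [0, 0, 0], [0, 0, 0], [0, 0, 0], [0, 0, 0]]' --gripper '[10, 10, 10, 10, 10, 10, 10, 10]'

```text
time_s: 6.62
ee_pos: [0.5497, -0.2387, 0.0185]
orientation: [-0.0, 0.137, 0.991, -0.0]
force: [-0.4, -0.3, 1.5]
width: 0.21
grasp_force: 40.0
```

Call:
play_rows --dp '[[0, 0, 6], [0, 0, 15], [0, 0, 28], [0, 0, 44], [0, 0, 62], [0, 0, 80], [0, 0, 97], [0, 0, 110], [0, 0, 120], [0, 0, 120]]' --twist '[[0, 0, 0], [0, 0, 0], [0, 0, 0], [0, 0, 0], [0, 0, 0], [0, 0, 0], [0, 0, 0], [0, 0, 0], [0, 0, 0], [0, 0, 0]]' --gripper '[10, 10, 10, 10, 10, 10, 10, 10, 10, 10]'

```text
time_s: 7.45
ee_pos: [0.551, -0.2392, 0.1419]
orientation: [0.003, 0.137, 0.991, -0.001]
force: [0.9, 0.1, -4.2]
width: 0.209
grasp_force: 40.0
```

Call:
play_rows --dp '[[0, 0, 10], [0, 0, 20], [0, 0, 30], [0, 0, 30], [0, 0, 30], [0, 0, 30]]' --twist '[[0, 0, 0], [0, 0, 0], [0, 0, 0], [0, 0, 0], [0, 0, 0], [0, 0, 0]]' --gripper '[10, 10, 10, 10, 10, 10]'

```text
time_s: 7.95
ee_pos: [0.5495, -0.2384, 0.1682]
orientation: [-0.0, 0.137, 0.991, 0.0]
force: [0.0, -0.1, -5.0]
width: 0.215
grasp_force: 40.0
```

```bash
python3 - <<'E'
from h import *
im=grab_frame("scene");s=read_state();print(s["ee_pos"],s["orientation"],s["width"],s["force"],s["ft_torque"])
cv2.imwrite("pics/s2.png",cv2.resize(im[160:320,140:340],None,fx=3.7,fy=3.7,interpolation=2))
E
```

```text
[ 0.54935254 -0.23831116  0.16776741] [-6.49481451e-04  1.36967101e-01  9.90575339e-01  2.96930602e-04] 0.20940990428939524 [-0.11554552 -0.31702238 -5.20562309] [ 0.03105145 -0.03457778  0.03551566]
```

View pics/s2.png

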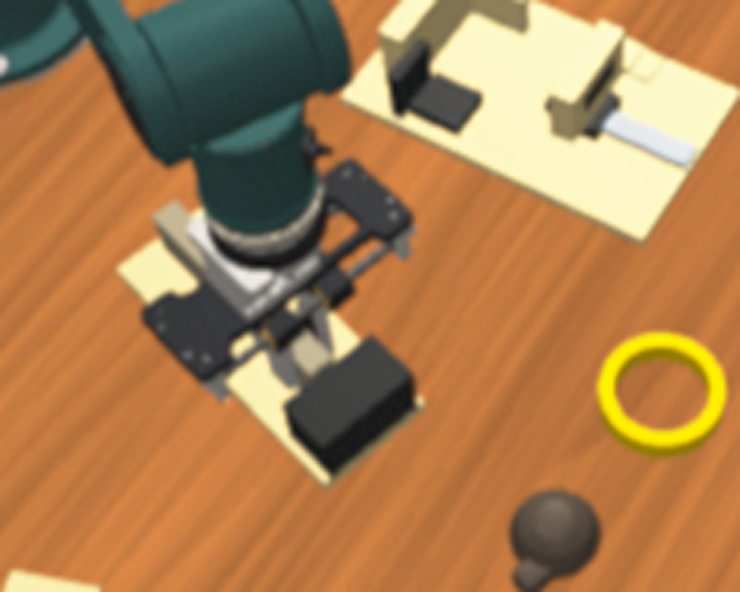

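Call:
play_rows --dp '[[0, 5, 2], [-1, 15, 2], [-3, 30, 2], [-5, 50, 2], [-7, 75, 2], [-9, 100, 2], [-11, 125, 2], [-13, 150, 2], [-15, 175, 2], [-17, 200, 2]]' --twist '[[0, 0, 0.005], [0, 0, 0.015], [0, 0, 0.03], [0, 0, 0.045], [0, 0, 0.06], [0, 0, 0.075], [0, 0, 0.09], [0, 0, 0.11], [0, 0, 0.13], [0, 0, 0.15]]' --gripper '[10, 10, 10, 10, 10, 10, 10, 10, 10, 10]'

```text
time_s: 8.83
ee_pos: [0.5317, -0.0358, 0.1706]
orientation: [-0.0, 0.061, 0.998, 0.0]
force: [0.8, 0.5, -4.5]
width: 0.211
grasp_force: 40.0
```

Call:
play_rows --dp '[[-2, 25, 0], [-4, 50, 0], [-6, 75, 0], [-8, 100, 0], [-10, 125, 0], [-12, 148, 0], [-14, 167, 0], [-15, 182, 0], [-16, 190, 0], [-16, 193, 0]]' --twist '[[0, 0, 0.02], [0, 0, 0.04], [0, 0, 0.055], [0, 0, 0.07], [0, 0, 0.085], [0, 0, 0.1], [0, 0, 0.115], [0, 0, 0.125], [0, 0, 0.132], [0, 0, 0.132]]' --gripper '[10, 10, 10, 10, 10, 10, 10, 10, 10, 10]'

```text
time_s: 9.67
ee_pos: [0.5155, 0.1565, 0.1705]
orientation: [-0.0, -0.005, 1.0, 0.0]
force: [0.4, -0.7, -6.3]
width: 0.209
grasp_force: 40.0
```

Call:
play_rows --dp '[[0, 0, -4], [0, 0, -8], [0, 0, -10], [0, 0, -10], [0, 0, -10], [0, 0, -10], [0, 0, -10]]' --twist '[[0, 0, 0], [0, 0, 0], [0, 0, 0], [0, 0, 0], [0, 0, 0], [0, 0, 0], [0, 0, 0]]' --gripper '[10, 10, 10, 10, 10, 10, 10]'

```text
time_s: 10.25
ee_pos: [0.5169, 0.1541, 0.1607]
orientation: [0.0, -0.003, 1.0, 0.0]
force: [-0.3, -0.5, -5.2]
width: 0.207
grasp_force: 40.0
```

```bash
python3 - <<'E'
from h import *
im=grab_frame("scene");s=read_state();print(s["ee_pos"],s["orientation"],s["width"],s["force"],s["ft_torque"])
t=grab_frame("top")[180:320,160:290]
a=cv2.resize(im[100:240,200:370],None,fx=2.6,fy=2.6,interpolation=2);b=cv2.resize(t,None,fx=2.6,fy=2.6,interpolation=2)
cv2.imwrite("pics/s3.png",np.hstack([a,b]))
E
```

```text
[0.51692422 0.15421196 0.16075577] [ 2.22083674e-04 -3.29802725e-03  9.99994533e-01  8.72847605e-05] 0.20462822819904075 [-0.66937985  0.43116269 -4.78685447] [ 0.05424891  0.00515704 -0.02873199]
```

View pics/s3.png

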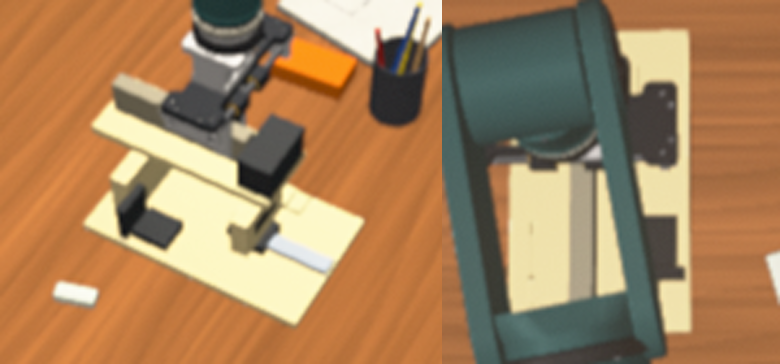

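Call:
play_rows --dp '[[0, 0, 0], [0, 0, 0], [0, 0, 0], [0, 0, 0], [0, 0, 0], [0, 0, 0]]' --twist '[[0, 0, 0], [0, 0, 0], [0, 0, 0], [0, 0, 0], [0, 0, 0], [0, 0, 0]]' --gripper '[10, 10, 10, 10, 10, 10]'

```text
time_s: 10.85
ee_pos: [0.5167, 0.1545, 0.1605]
orientation: [-0.0, -0.004, 1.0, 0.0]
force: [-0.2, -0.4, -5.8]
width: 0.211
grasp_force: 40.0
```

```bash
python3 - <<'E'
from h import *
for dx,dy in((31,40),(75,40),(75,-40),(31,-40)):
    p=proj("scene",(.5169+dx/1e3,.154+dy/1e3,.202));print((p-[200,100])*2.6)
s=read_state();print(s["ee_pos"],s["joint_velocities"].round(4),s["grasp_force"])
E
```

```text
[269.19311852 111.55228988]
[302.92089953 126.00980524]
[267.92175669 173.20934614]
[233.61341597 157.93143618]
[0.5166766  0.15452492 0.16049939] [ 0.001   0.0014 -0.0013  0.0002 -0.0007  0.0004] 39.998170137405396
```

```bash
python3 -c "
from plant import *
print(close_job())"
```

```text
the job is handed in; nothing more can be done
None
```

The job is handed in, but its verdict wasn't reported back. By my measurements, the wall is home and let go, and the gripper is holding the roof level and still about 53 mm above the walls, squarely over them with the dark block at the sliding wall's end.

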